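Close the ring mould on its dowels and hold it pressed

TASK

Of the two brass rings in the white tray, slide the one whose bore fits over the centre core of the blue lower mould half, down flat on its face; the other ring stays in the tray. Then set the blue upper mould half on the two dowels, red end over red end, until the halves meet fully, and finish while still gripping it and pressing the halves firmly together with about 15 N: do not let go. Leave the amber jar and the red ring box alone.

Things in the scene. Friction and masses are not known exactly. Their poses are not given: they have to be found in the camera images.
- lower: Lower mould half: blue block 92 x 52 x 24 mm (x, y, z), bolted to the counter on a dark foot 126 x 40 x 6 mm; cannot move. Origin: centre of its underside, on the counter; z up. Flat top face 24 mm above the origin. Its +x end is painted red. A dowel stands on the face at x = +32 mm (thick) and x = -32 mm (thin), the core at x = 0.
- core_top (a point): Top of the dark core in the middle of the lower half's face: diameter 15 mm, 15 mm tall, tapering to 10 mm diameter over its top 4 mm.
- dowel_thick_tip (a point): Tip of the thick steel dowel at the red end of the lower half: 12 mm diameter, 24 mm tall above the face, tapering to 7 mm diameter over the top 5 mm.
- dowel_thin_tip (a point): Tip of the thin steel dowel at the other end: 7 mm diameter, 24 mm tall above the face, tapering to 2 mm diameter over the top 5 mm.
- upper_grip (a point): Loose upper mould half, about 0.4 kg, cavity down on the counter: blue plate 92 x 52 x 28 mm (x, y, z), black grip rib on top 40 long (x), 30 wide (y), 30 mm tall. Point: the rib's centre, 15 mm under its top, 43 mm above the plate's underside. Closed, it is 67 mm above the lower half's origin and their axes match (underside cavity for the ring: 32 mm diameter, 20 deep).
- upper_hole_thick (a point): Upper mouth of the 14 mm through hole for the thick dowel, in the upper half's red end, 32 mm along +x from the rib's centre; the hole for the thin dowel, 9 mm, lies at -32 mm. The upper half goes on only this way round.
- ring_wide_center (a point): Brass ring that fits: standing flat in the tray, outer diameter 25 mm, 16 mm tall, bore 17 mm (thin wall, 4 mm), 45 g. Point: its centre, half-way up; z along its bore. Fully on the core it is 32 mm above the lower half's origin.
- ring_narrow_center (a point): Brass ring that does not fit: same outside (25 mm diameter, 16 mm tall), but bore 9 mm (thick wall, 8 mm); on the core it would rest on top of it. Point: its centre, half-way up. The two rings' places vary.
- tray: White tray, fixed, 120 x 170 mm (x, y), 16 mm high, walls and floor 4 mm thick. Origin: centre of its underside, on the counter. The two rings stand about 80 mm apart along its y. Tray and upper mould half may change sides (one left, one right of the lower half).
- jar_center (a point): Amber glass jar with steel cap, 44 mm diameter, 62 mm tall, loose; not to be disturbed. Point: its centre, half-way up.
- ringbox_center (a point): Red ring box, 55 x 55 x 47 mm, loose; not to be disturbed. Point: its centre, half-way up.

How it is judged:
On the way, in this order (a step that is already met when the one before it is completed fails the run):
1. the wide-bore ring is down on the core (horizontal distance between ring_wide_center and lower below 0.004 m and z of ring_wide_center in the frame of lower below 0.0345 m and angle between the z axis of ring_wide_center and the z axis of lower, either way round below 0.12 rad), for 0.2 s.
2. the upper half is home on both dowels, over the ring (all of step 1 and horizontal distance between upper_grip and lower below 0.004 m and z of upper_grip in the frame of lower between 0.064 and 0.069 m and x of upper_hole_thick in the frame of lower above 0.025 m and angle between the x axis of upper_grip and the x axis of lower, either way round below 0.05 rad and angle between the z axis of upper_grip and the z axis of lower, either way round below 0.03 rad), for 0.2 s.
At the end, for the whole second after the job is handed in: Wide-bore ring on the core (4 mm sideways, 2.5 mm proud, 0.12 rad); upper half home on the dowels (4 mm sideways, gap under 2 mm, yaw 0.05, tilt 0.03 rad), still, held by the fingers (over 3 N), pressed on the lower half with over 8 N, weight included; narrow ring in the tray (all of step 2 and x of ring_narrow_center in the frame of tray between -0.062 and 0.062 m and y of ring_narrow_center in the frame of tray between -0.087 and 0.087 m and z of ring_narrow_center in the frame of tray below 0.025 m and contact force between upper and lower above 8 N and contact force between the fingers and upper above 3 N and linear speed of upper below 0.02 m/s); the arm keeps its last pose, push and grip.
It fails at once if the jar was moved or tipped (distance of jar_center from where it was at the start of the episode above 0.02 m or angle between jar_center's own z axis and vertical above 0.3 rad).
It fails at once if the ring box was moved or tipped (distance of ringbox_center from where it was at the start of the episode above 0.02 m or angle between ringbox_center's own z axis and vertical above 0.3 rad).
It also fails if it takes over 56 s, if anything falls off the work surface, if the arm or the gripper's body presses on something with over 40 N, if the wrist force passes 120 N, or if a joint passes its speed limit or range.

ROBOT

A 6-joint arm with a two-finger parallel gripper is mounted at the origin on the work surface. World frame = base frame: x ahead of the robot, y to its left, z up, the work surface at z = 0. Lengths are in m, angles in rad, forces in N, time in s.
With the tool pointing down it reaches from about 0.25 to 0.725 m from the base axis. Payload 4 kg.
Tool frame: the origin (TCP) lies at the very end of the fingers, on their centre line; the grasp point (between the pads) lies 19 mm behind it; z points along the fingers, y is the line along which they close (so a half turn about z gives the same grasp; the last joint's range is limited). The gripper opens to 85 mm and grips with 20 to 120 N. Pads are 22 mm wide; open, the fingers measure 114 mm over their backs; the gripper's body (76 mm by 85 mm) begins 54 mm behind the grasp point. The pads swing forward as they close: fully open they stand 13 mm farther back than shut.
Start: joints at [1.11, 0.241, 0.005, 1.335, 0, 1.571], TCP at [0.222, 0.448, 0.231] pointing down, gripper open.
Joint ranges: [-2.72, 2.72], [-1.05, 1.87], [-1.09, 1.28], [-1.99, 2.15], [-1.42, 1.44], [-3.14, 3.14]. Speed limits (rad/s): [2.79, 2.79, 3.14, 3.14, 3.14, 3.14].

INTERFACE

Orientations are given as a unit quaternion [x, y, z, w].
In Python, from workcell import bot, vision, workorder gives the robot as it stands.
- The arm moves only by the shell command python3 -m creep 'ROWS' [OPENING]. ROWS is JSON, a list of rows, each a list of 2 entries, a list of its own where there are three numbers: the shift along the tool's x, y, z in mm, then the turn, a rotation vector about the tool's x, y, z in rad. In form: [[[dx, dy, dz], [wx, wy, wz]], ...]. A call has 1 to 12 rows; each row shifts and turns the commanded pose from where the row before left it, along the tool's axes as they then stand; what a row does not reach is not made up. A row lasts 1/8 s, in which the tool goes at most 62.5 mm and 10.7 degrees, less where a joint would pass 70% of its speed; a pose out of reach is approached as far as the arm can. A call is refused whole if a number of a shift passes 62.5 or a number of a turn 0.188, either way. A call with a gripper value outside its range is refused whole. OPENING is the finger opening in mm, from 0 to 85.4, set as the call begins (- or left out, the last holds). The fingers move at their own pace and stop on an object; the grip force is fixed at half the most. Time passes only in rows, so rows that do not move let the fingers close. It gives the time, the measured TCP pose, the force, the opening and the grip force at its end, in the units of the state.
- bot.get_obs(): the state, without advancing time (a new reading comes with each control period).
- vision.camera(name): name is "scene" or "top" or "wrist"; returns a dict with "image" (400x640x3 uint8, blue, green, red), "z_map" (400x640 float32, m along the optical axis (not along the pixel's ray), 0 where there is no reading), "K" (3x3 intrinsics, pixels), "k1" (the pictures are not rectified: a ray, as slopes to the right and down, at radius r is drawn at 1 + k1 r^2 times it, then the intrinsics apply), "rvec" (rotation vector, rad) and "tvec" (3), from world to camera coordinates, as OpenCV has them; the wrist camera has in their place "tool_from_camera" (4x4, takes a point from camera to tool coordinates, whose origin is the TCP and whose axes are the flange's). Camera axes: x right, y down, z forward; pixel columns grow to the right and rows downward; lengths in m; the calibration is good to about 2 mm. A picture is of the moment at which its call begins: read the wrist's pose just before it.
- workorder.job_done(): hands the job in; it is judged then, once.
Trained networks look in a picture, given as the dict that the camera call returned (one of the last four; its "shot" number tells which), for a name from the list of things; names that differ only in an ending like _2 or _b are one class to them, and where a whole thing is asked for, a point or a joint stands for the part that bears it (a point fixed in the world has none). Each returns a list of dicts, best first, with "score" (0 to 1); they miss things now and then, are a little off and sometimes report something else, mostly with a low value. They report only what shows in the picture. A call takes as long as a camera call.
- vision.spot_in(picture, query): "position" ([column, row] in pixels, amid what is visible of it).
- vision.place_of(picture, query): "position" ([column, row] in pixels: a listed point, or the origin of a listed thing).
The state is a dict: "clock": time; "joint_pos": joint angles; "joint_vel": joint speeds; "tau": joint torques, N m; "eef_pos": TCP position; "tool_rot": TCP orientation; "ft_force": force on the tool from outside, world axes, zero at the start; "ft_torque": the same for the moment, N m; "grip_width": finger opening in m; "grasp_force": force on a finger pad.
Only numpy, scipy, OpenCV 4.12 (cv2) and the standard library are available. Lean on these libraries where they do the work, as an engineer would, in place of code of your own. Each camera call takes 0.05 s, during which the arm holds its last target. There are 200 camera calls.

## Working session

There is one attempt and no reset: what is moved stays moved. The work goes in short steps, Python scripts to look and compute and a shell command to move; the robot and the scene stay as the last step left them, time stands still between calls to the robot, and variables do not carry over. Pictures are saved under pics/ and viewed, at most 10 in all, crops included, and the job is handed in when it is done.

```bash
mkdir -p pics; ls; cat > h.py <<'E'
import numpy as np, cv2
from workcell import bot, vision, workorder
from scipy.spatial.transform import Rotation as R
def cam(n):
    o=bot.get_obs(); p=vision.camera(n); p['obs']=o
    if n=='wrist':
        T=np.eye(4);T[:3,:3]=R.from_quat(o['tool_rot']).as_matrix();T[:3,3]=o['eef_pos']
        p['W']=T@p['tool_from_camera']
    else:
        M=np.eye(4);M[:3,:3]=cv2.Rodrigues(np.array(p['rvec'],float))[0];M[:3,3]=np.ravel(p['tvec']);p['W']=np.linalg.inv(M)
    return p
def ray(p,uv):
    K=np.array(p['K']);d=((uv[0]-K[0,2])/K[0,0],(uv[1]-K[1,2])/K[1,1])
    d=np.array(d);s=d.copy()
    for _ in range(20): s=d/(1+p['k1']*(s@s))
    return p['W'][:3,:3]@np.array([s[0],s[1],1.]),p['W'][:3,3]
def at_z(p,uv,z):
    d,c=ray(p,uv);return c+d*(z-c[2])/d[2]
def by_depth(p,uv):
    u,v=map(int,np.round(uv));w=p['z_map'][v-2:v+3,u-2:u+3];w=w[w>0]
    d,c=ray(p,uv);return c+d*np.median(w) if len(w) else None
E
python3 - <<'E'
from h import *
np.set_printoptions(precision=4,suppress=True)
Z=dict(lower=0,core_top=.039,dowel_thick_tip=.048,dowel_thin_tip=.048,upper_grip=.043,upper_hole_thick=.028,ring_wide_center=.012,ring_narrow_center=.012,tray=0,jar_center=.031,ringbox_center=.0235)
o=bot.get_obs();print(o)
for n in ('top','scene'):
    p=cam(n);cv2.imwrite(f'pics/{n}0.png',p['image'])
    print(n,p['W'][:3,3],p['K'][0][0],p['k1'])
    for k,z in Z.items():
        for d in vision.place_of(p,k)[:2]: print(k,np.round(d['score'],2),np.round(d['position'],1),at_z(p,d['position'],z),by_depth(p,d['position']))
E
```

```text
pics
{'clock': 0.0, 'joint_pos': array([ 1.11  ,  0.2414,  0.0037,  1.3352, -0.    ,  1.5708]), 'joint_vel': array([ 0.0006, -0.0001,  0.0002, -0.0016, -0.0016,  0.    ]), 'tau': array([ -0.0012, -37.2325,  25.2404,   0.017 ,  -0.0001,  -0.    ]), 'eef_pos': array([0.222 , 0.4473, 0.2304]), 'tool_rot': array([ 0.2284,  0.9736, -0.001 , -0.0002]), 'ft_force': array([ 0.2387, -0.0749, -0.7069]), 'ft_torque': array([0.0068, 0.0224, 0.0037]), 'grasp_force': 0.0, 'grip_width': 0.08563925854246467}
top [0.4305 0.0052 1.1681] 434.34401111803726 -0.03258671234059384
lower 0.7 [338.9 225.8] [ 0.5264 -0.0298  0.    ] [ 0.5235 -0.0288  0.0358]
core_top 0.69 [340.1 224.2] [ 0.5274 -0.0319  0.039 ] [ 0.5283 -0.0322  0.0287]
dowel_thick_tip 0.83 [339.1 212.4] [ 0.5573 -0.0295  0.048 ] [ 0.5598 -0.0302  0.0255]
dowel_thin_tip 0.78 [331.6 233. ] [ 0.5042 -0.0093  0.048 ] [ 0.5057 -0.0096  0.024 ]
dowel_thin_tip 0.45 [246.9 226. ] [0.525  0.2101 0.048 ] [0.5276 0.2157 0.0171]
upper_hole_thick 0.78 [420.8 221.7] [ 0.532  -0.2441  0.028 ] [ 0.5334 -0.2473  0.0133]
ring_narrow_center 0.48 [243.9 227.9] 
[... 1031 characters left out ...]
86. ] [0.5229 0.3154 0.012 ] [0.523  0.3154 0.0122]
ring_wide_center 0.41 [314.5 175.1] [ 0.5326 -0.0559  0.012 ] [ 0.5386 -0.0491  0.0237]
ring_narrow_center 0.46 [419.5 252.6] [0.5161 0.2239 0.012 ] [0.5177 0.2245 0.0151]
ring_narrow_center 0.46 [437.  272.7] [0.5254 0.2746 0.012 ] [0.5211 0.2734 0.0038]
tray 0.8 [438.7 272.2] [0.516  0.2745 0.    ] [0.5175 0.2749 0.003 ]
jar_center 0.84 [280.8 270.8] [0.7388 0.074  0.031 ] [0.7458 0.0859 0.0592]
jar_center 0.75 [435.9 268.6] [0.5302 0.2708 0.031 ] [0.5158 0.2665 0.0037]
ringbox_center 0.87 [225.8 213. ] [ 0.7339 -0.1041  0.0235] [ 0.7393 -0.0899  0.0451]
ringbox_center 0.41 [328.9 185.4] [ 0.5355 -0.0082  0.0235] [ 0.5347 -0.0089  0.022 ]
```

View pics/top0.png

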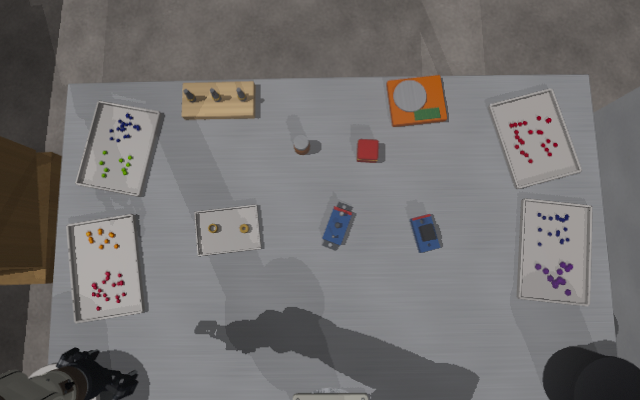

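Top view: tray with two rings at (214,228) and (245,228), the lower half at (339,225) with its red end up, the upper half at (426,232) with its red end up. I'll go over the tray for a close look.

```bash
python3 -m creep '[[[-58,-4,0],[0,0,0]],[[-58,-4,0],[0,0,0]],[[-58,-4,0],[0,0,0]],[[-58,-4,0],[0,0,0]],[[-58,-4,0],[0,0,0]],[[-56,-6,0],[0,0,0]],[[0,0,0],[0,0,0]]]' 50
cat >> h.py <<'E'
np.set_printoptions(precision=4,suppress=True)
def look(tag,Z):
    p=cam('wrist');cv2.imwrite(f'pics/{tag}.png',p['image'])
    print('tcp',p['obs']['eef_pos'],'t',p['obs']['clock'],'cam',p['W'][:3,3],'axis',p['W'][:3,2])
    for k,z in Z.items():
        for d in vision.place_of(p,k)[:2]: print(k,np.round(d['score'],2),np.round(d['position'],1),at_z(p,d['position'],z),by_depth(p,d['position']))
    return p
def go(x,y,z,yaw=None):
    "remaining shift in tool mm; yaw = world direction of tool y (mod pi), returned turn about tool z"
    o=bot.get_obs();M=R.from_quat(o['tool_rot']).as_matrix()
    print('shift mm',1000*M.T@(np.array([x,y,z])-o['eef_pos']),'tool y yaw',np.arctan2(M[1,1],M[0,1]),'j6',o['joint_pos'][5])
    if yaw is not None:
        a=np.arctan2(M[1,1],M[0,1])-yaw;print('turn z',(a+np.pi/2)%np.pi-np.pi/2)
    down=np.array([0,0,-1.]);print('tilt fix (tool)',np.cross([0,0,1.],M.T@down))
E
python3 - <<'E'
from h import *
p=look('w1',dict(ring_wide_center=.012,ring_narrow_center=.012,tray=0))
E
```

```text
clock: 2.08
eef_pos: [0.5236, 0.268, 0.2304]
tool_rot: [0.231, 0.973, -0.0, 0.0]
ft_force: [-0.8, 0.7, -0.6]
grip_width: 0.0499
grasp_force: 0.0
tcp [0.5236 0.268  0.2304] t 2.075 cam [0.4552 0.303  0.3737] axis [ 0.2655 -0.1339 -0.9548]
ring_wide_center 0.57 [347.5 163.6] [0.5247 0.3078 0.012 ] [0.5262 0.3079 0.0044]
ring_narrow_center 0.67 [286.2 191.7] [0.522  0.2194 0.012 ] [0.5208 0.221  0.0187]
tray 0.66 [320.2 171.3] [0.5199 0.2709 0.    ] [0.5192 0.2713 0.0044]
```

View pics/w1.png

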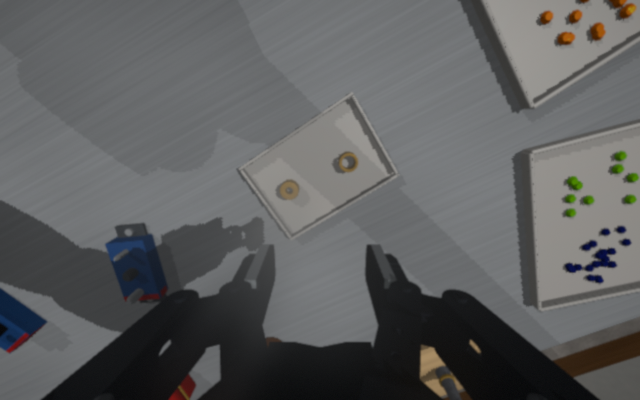

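Wide-bore ring is the one at (347,162) (thin wall); the narrow one is at (288,190). I'll approach the wide one.

```bash
python3 -m creep '[[[9,18,40],[0,0,0]],[[8,18,50],[0,0,0]],[[0,0,50],[0,0,0]],[[0,0,30],[0,0,0]],[[0,0,0],[0,0,0]]]' 42
python3 - <<'E'
from h import *
p=look('w2',dict(ring_wide_center=.012,ring_narrow_center=.012))
E
```

```text
clock: 2.9
eef_pos: [0.518, 0.3105, 0.0588]
tool_rot: [0.227, 0.974, -0.002, -0.002]
ft_force: [0.4, -0.1, 0.5]
grip_width: 0.042
grasp_force: 0.0
tcp [0.518  0.3105 0.0588] t 2.9 cam [0.4501 0.3452 0.2024] axis [ 0.2612 -0.1341 -0.9559]
ring_wide_center 0.87 [319.7 233. ] [0.5227 0.3082 0.012 ] [0.5256 0.3068 0.0044]
ring_narrow_center 0.63 [218.8 277.4] [0.5216 0.2225 0.012 ] [0.5222 0.2215 0.0105]
ring_narrow_center 0.6 [321.7 232.6] [0.5231 0.3097 0.012 ] [0.526  0.3083 0.0043]
```

View pics/w2.png

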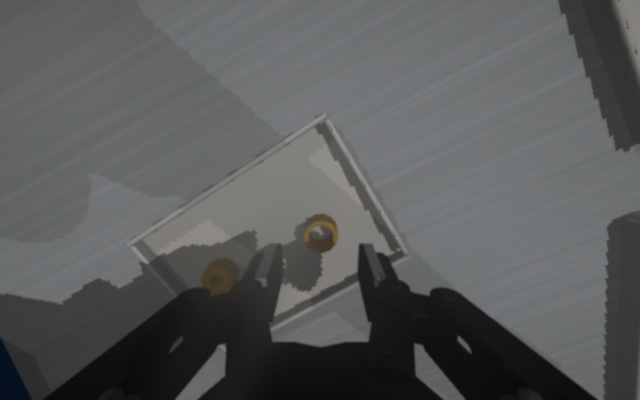

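Ring centred between the fingers at (320,233). Descending and gripping.

```bash
python3 -m creep '[[[-5,0,15],[0,0,0]],[[0,0,15],[0,0,0]],[[0,0,12],[0,0,0]],[[0,0,9],[0,0,0]],[[0,0,0],[0,0,0]]]' 42
python3 -m creep '[[[0,0,0],[0,0,0]],[[0,0,0],[0,0,0]],[[0,0,0],[0,0,0]],[[0,0,0],[0,0,0]]]' 15
```

```text
clock: 3.68
eef_pos: [0.5251, 0.3078, 0.009]
tool_rot: [0.228, 0.974, -0.001, -0.001]
ft_force: [-0.1, 0.0, -0.9]
grip_width: 0.0422
grasp_force: 0.0
clock: 4.18
eef_pos: [0.5264, 0.3086, 0.0109]
tool_rot: [0.228, 0.974, 0.0, 0.0]
ft_force: [0.5, -0.0, 2.5]
grip_width: 0.0216
grasp_force: 59.0
```

```bash
python3 -m creep '[[[0,0,-15],[0,0,0]],[[0,0,-30],[0,0,0]],[[0,0,-35],[0,0,0]],[[0,0,0],[0,0,0]],[[0,0,0],[0,0,0]]]'
python3 - <<'E'
from h import *
p=look('w3',dict(ring_wide_center=.09))
o=p['obs'];M=R.from_quat(o['tool_rot']).as_matrix()
for d in vision.place_of(p,'ring_wide_center')[:1]:
    print('tool mm', 1000*M.T@(at_z(p,d['position'],o['eef_pos'][2]+.005)-o['eef_pos']))
cv2.imwrite('pics/w3c.png',cv2.resize(p['image'][190:310,220:420],None,fx=4,fy=4,interpolation=cv2.INTER_CUBIC))
E
```

```text
clock: 4.8
eef_pos: [0.5256, 0.3081, 0.0903]
tool_rot: [0.228, 0.974, -0.0, -0.0]
ft_force: [-0.5, -0.5, 0.4]
grip_width: 0.0213
grasp_force: 58.8
tcp [0.5256 0.3081 0.0903] t 4.8 cam [0.4571 0.3426 0.2336] axis [ 0.266  -0.1319 -0.9549]
ring_wide_center 0.86 [320.7 251.6] [0.523  0.3104 0.09  ] [0.5623 0.2912 0.0045]
tool mm [ 6.02    0.8794 -4.9992]
```

View pics/w3c.png

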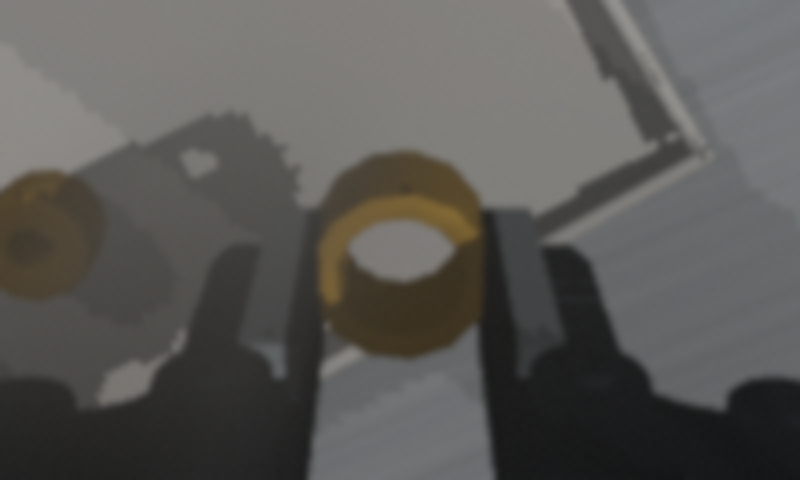

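The ring is held upright between the pads; the core is next.

```bash
python3 -m creep '[[[0,0,-40],[0,0,0]],[[-24,-49,0],[0,0,0]],[[-24,-49,0],[0,0,0]],[[-24,-49,0],[0,0,0]],[[-24,-49,0],[0,0,0]],[[-25,-49,0],[0,0,0]],[[-25,-48,0],[0,0,0]],[[0,0,0],[0,0,0]],[[0,0,0],[0,0,0]]]'
python3 - <<'E'
from h import *
p=look('w4',dict(core_top=.039,dowel_thick_tip=.048,dowel_thin_tip=.048,lower=0,ring_wide_center=.13))
go(.526,-.023,.13)
E
```

```text
clock: 6.08
eef_pos: [0.5259, -0.019, 0.1295]
tool_rot: [0.229, 0.974, 0.0, -0.001]
ft_force: [-0.5, 0.2, -0.3]
grip_width: 0.0216
grasp_force: 59.0
tcp [ 0.5259 -0.019   0.1295] t 6.075 cam [0.4575 0.0154 0.273 ] axis [ 0.2646 -0.1313 -0.9554]
core_top 0.59 [312.6 207.9] [ 0.5237 -0.0245  0.039 ] [ 0.5236 -0.0244  0.0393]
dowel_thick_tip 0.69 [315.8 248.8] [ 0.5561 -0.0375  0.048 ] [ 0.5561 -0.0375  0.048 ]
dowel_thin_tip 0.58 [308.4 175.4] [ 0.495  -0.0134  0.048 ] [ 0.4952 -0.0136  0.0469]
lower 0.63 [313.9 199.9] [ 0.5278 -0.0261  0.    ] [ 0.5186 -0.0206  0.0359]
lower 0.63 [576.2  72. ] [0.526  0.2323 0.    ] [0.5207 0.2155 0.0211]
ring_wide_center 0.58 [320.2 253.6] [ 0.524  -0.0173  0.13  ] [ 0.5812 -0.0456  0.0068]
shift mm [-1.8768 -4.7761  0.2215] tool y yaw 1.112092345697366 j6 0.4247010864441979
tilt fix (tool) [-0.     -0.0002  0.    ]
```

View pics/w4.png

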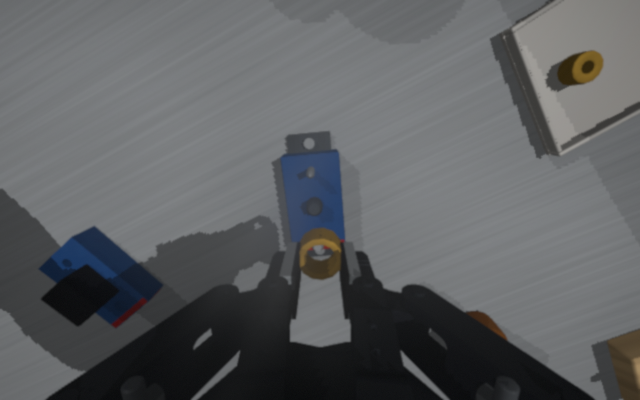

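Seen: core at (313,208), thin dowel (308,175), ring in fingers at (320,254). Align and lower to just above the core.

```bash
python3 -m creep '[[[-4,-7,30],[0,0,-0.084]],[[0,0,30],[0,0,0]],[[0,0,20],[0,0,0]],[[0,0,0],[0,0,0]],[[0,0,0],[0,0,0]]]'
python3 - <<'E'
from h import *
p=look('w5',dict(core_top=.039,dowel_thin_tip=.048,dowel_thick_tip=.048,ring_wide_center=.051))
cv2.imwrite('pics/w5c.png',cv2.resize(p['image'][150:310,220:420],None,fx=3,fy=3,interpolation=cv2.INTER_CUBIC))
E
```

```text
clock: 7.0
eef_pos: [0.5276, -0.0267, 0.0511]
tool_rot: [0.187, 0.982, 0.0, 0.001]
ft_force: [0.0, -0.3, -0.1]
grip_width: 0.0214
grasp_force: 59.0
tcp [ 0.5276 -0.0267  0.0511] t 7.0 cam [0.4562 0.0018 0.1943] axis [ 0.2776 -0.1087 -0.9545]
core_top 0.78 [319.5 241.6] [ 0.5241 -0.025   0.039 ] [ 0.5146 -0.0213  0.0607]
dowel_thin_tip 0.64 [320.2 194.5] [ 0.4945 -0.0129  0.048 ] [ 0.4945 -0.0129  0.048 ]
dowel_thick_tip 0.75 [318.4 300.9] [ 0.5565 -0.0386  0.048 ] [ 0.5565 -0.0386  0.048 ]
ring_wide_center 0.88 [320.6 251.5] [ 0.5247 -0.0246  0.051 ] [ 0.5373 -0.0295  0.0247]
```

View pics/w5c.png

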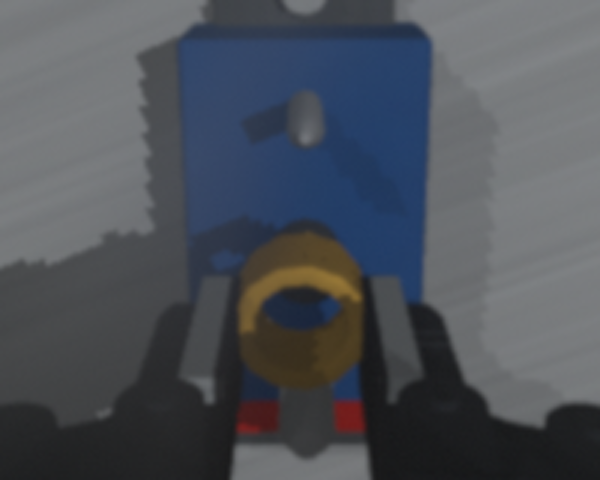

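Ring sits right above the core (ring (321,252), core top just behind it). Lowering.

```bash
python3 -m creep '[[[0,-0.5,5],[0,0,0]],[[0,0,4],[0,0,0]],[[0,0,4],[0,0,0]],[[0,0,3],[0,0,0]],[[0,0,2],[0,0,0]],[[0,0,0],[0,0,0]]]'
```

```text
clock: 8.0
eef_pos: [0.5276, -0.0269, 0.0324]
tool_rot: [0.187, 0.982, 0.001, 0.001]
ft_force: [3.5, 4.6, 0.3]
grip_width: 0.0219
grasp_force: 59.1
```

```bash
python3 -m creep '[[[0,0,1],[0,0,0]],[[0,0,1],[0,0,0]],[[0,0,0],[0,0,0]],[[0,0,0],[0,0,0]]]'
python3 - <<'E'
from h import *
p=look('w6',dict(ring_wide_center=.032))
E
```

```text
clock: 8.5
eef_pos: [0.5278, -0.027, 0.0309]
tool_rot: [0.187, 0.982, 0.001, 0.001]
ft_force: [2.9, 4.4, 3.6]
grip_width: 0.0214
grasp_force: 59.4
tcp [ 0.5278 -0.027   0.0309] t 8.5 cam [0.4562 0.0015 0.1741] axis [ 0.2786 -0.1076 -0.9544]
ring_wide_center 0.93 [323.3 251.6] [ 0.5249 -0.0233  0.032 ] [ 0.5213 -0.0219  0.0396]
ring_wide_center 0.19 [  9.6 375.1] [ 0.5316 -0.2396  0.032 ] [ 0.5361 -0.2538  0.0236]
```

```bash
python3 -m creep '[[[0,0,1],[0,0,0]],[[0,0,0],[0,0,0]]]'
python3 -m creep '[[[0,0,0],[0,0,0]],[[0,0,0],[0,0,0]],[[0,0,-10],[0,0,0]],[[0,0,-30],[0,0,0]],[[0,0,-40],[0,0,0]],[[0,0,0],[0,0,0]],[[0,0,0],[0,0,0]]]' 45
python3 - <<'E'
from h import *
p=look('w7',dict(ring_wide_center=.032,dowel_thick_tip=.048,dowel_thin_tip=.048))
d=vision.place_of(p,'ring_wide_center')[0]['position']
u,v=map(int,d);P=[by_depth(p,(a,b)) for a in range(u-24,u+25,3) for b in range(v-24,v+25,3)]
P=np.array([q for q in P if q is not None]);h=P[(P[:,2]>.030)&(P[:,2]<.046)];print(len(h),np.sort(h[:,2]),h.mean(0))
cv2.imwrite('pics/w7c.png',cv2.resize(p['image'][120:320,200:440],None,fx=3,fy=3,interpolation=cv2.INTER_CUBIC))
E
```

```text
clock: 8.85
eef_pos: [0.5278, -0.027, 0.0308]
tool_rot: [0.187, 0.982, 0.001, 0.001]
ft_force: [0.5, 4.5, 10.1]
grip_width: 0.0217
grasp_force: 60.1
clock: 9.72
eef_pos: [0.5264, -0.0278, 0.1093]
tool_rot: [0.187, 0.982, -0.0, -0.0]
ft_force: [0.4, 0.1, -0.8]
grip_width: 0.0448
grasp_force: 0.0
tcp [ 0.5264 -0.0278  0.1093] t 9.725 cam [0.4552 0.0009 0.2527] axis [ 0.2762 -0.1092 -0.9549]
ring_wide_center 0.62 [320.4 209.7] [ 0.5248 -0.0261  0.032 ] [ 0.5225 -0.0252  0.0395]
dowel_thick_tip 0.94 [320.1 253. ] [ 0.5538 -0.0379  0.048 ] [ 0.5536 -0.0378  0.0483]
dowel_thick_tip 0.54 [ 60.1 286.5] [ 0.5027 -0.2484  0.048 ] [ 0.5011 -0.2402  0.0548]
dowel_thin_tip 0.81 [323.6 174.1] [ 0.4949 -0.0118  0.048 ] [ 0.4951 -0.0118  0.0474]
88 [0.0305 0.031  0.0321 0.0334 0.0338 0.0342 0.0353 0.0357 0.0361 0.0361
 0.0364 0.0366 0.0366 0.0369 0.0371 0.0372 0.0375 0.0375 0.0379 0.038
 0.0381 0.0382 0.0382 0.0382 0.0382 0.0383 0.0384 0.0385 0.0385 0.0386
 0.0386 0.0388 0.0389 0.0389 0.0389 0.0391 0.0391 0.0391 0.0393 0.0393
 0.0393 0.0394 0.0394 0.0394 0.0394 0.0394 0.0395 0.0395 0.0395 0.0396
 0.0396 0.0396 0.0397 0.0397 0.0398 0.0398 0.0398 0.0399 0.04   0.04
 0.04   0.0401 0.0401 0.0401 0.0401 0.0402 0.0402 0.0402 0.0402 0.0402
 0.0402 0.0402 0.0403 0.0403 0.0403 0.0403 0.0403 0.0403 0.0404 0.0404
 0.0404 0.0405 0.0405 0.0405 0.0405 0.0405 0.0406 0.0408] [ 0.5231 -0.0247  0.0387]
```

View pics/w7c.png

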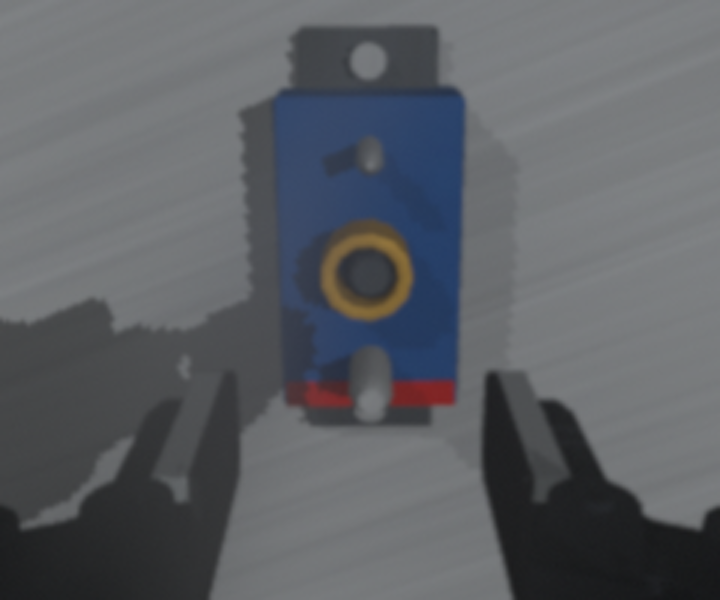

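Ring is seated flat: ring (320,210) with its top at 40 mm, concentric with the core. On to the upper half.

```bash
python3 -m creep '[[[0,0,-30],[0,0,0]],[[-15,-53,-15],[0,0,0]],[[-15,-53,-15],[0,0,0]],[[-16,-54,-10],[0,0,0]],[[-16,-54,0],[0,0,0]],[[0,0,0],[0,0,-0.18]],[[0,0,0],[0,0,-0.18]],[[0,0,0],[0,0,-0.18]],[[0,0,0],[0,0,-0.18]],[[0,0,0],[0,0,0]],[[0,0,0],[0,0,0]]]' 60
cat >> h.py <<'E'
def rib(p,z0=.05,z1=.066):
    "min-area rect of rib top in world from depth"
    C=p['z_map'];v,u=np.nonzero(C>0);K=np.array(p['K'])
    s=cv2.undistortPoints(np.stack([u,v],1).astype(np.float64)[:,None],K,np.array([p['k1'],0,0,0.]))[:,0]
    X=np.c_[s,np.ones(len(s))]*C[v,u][:,None]@p['W'][:3,:3].T+p['W'][:3,3]
    return X
E
python3 - <<'E'
from h import *
p=look('w8',dict(upper_grip=.043,upper_hole_thick=.028))
X=rib(p)
m=(abs(X[:,0]-.507)<.07)&(abs(X[:,1]+.25)<.07)
for a,b in ((.052,.066),(.022,.034)):
    Y=X[m&(X[:,2]>a)&(X[:,2]<b)];r=cv2.minAreaRect((Y[:,:2]*1000).astype(np.float32));print(len(Y),np.median(Y[:,2]),r)
go(.507,-.2475,.15)
E
```

```text
clock: 11.35
eef_pos: [0.5054, -0.2493, 0.1789]
tool_rot: [-0.17, 0.986, 0.0, -0.0]
ft_force: [0.1, -0.4, 0.2]
grip_width: 0.0602
grasp_force: 0.0
tcp [ 0.5054 -0.2493  0.1789] t 11.35 cam [ 0.4334 -0.2742  0.3222] axis [ 0.2795  0.1007 -0.9548]
upper_grip 0.77 [315.5 184.7] [ 0.4985 -0.2553  0.043 ] [ 0.4949 -0.2563  0.0586]
upper_hole_thick 0.87 [310.2 213.8] [ 0.5351 -0.2489  0.028 ] [ 0.5396 -0.2478  0.0151]
1239 0.05845410401703882 ((501.85858154296875, -255.3172607421875), (40.08855438232422, 30.0000057220459), 13.814179420471191)
2672 0.028644966053969018 ((502.00921630859375, -255.2584228515625), (92.16178131103516, 52.051395416259766), 13.53072452545166)
shift mm [-1.9368  1.2629 29.1966] tool y yaw 1.9128682304346398 j6 -0.8002240810480987
tilt fix (tool) [ 0.0001 -0.0001  0.    ]
```

View pics/w8.png

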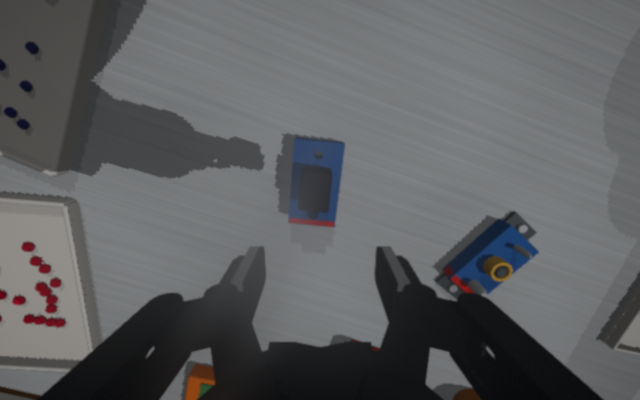

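Upper half found by depth: rib and plate rectangles match 40x30 and 92x52, centre (0.502,-0.255), yaw 0.238, red end at (313,222). Grasping.

```bash
python3 -m creep '[[[5,-4.5,40],[0,0,0.104]],[[0,0,45],[0,0,0]],[[0,0,0],[0,0,0]],[[0,0,0],[0,0,0]]]'
python3 - <<'E'
from h import *
p=cam('wrist');X=rib(p)
m=(abs(X[:,0]-.502)<.07)&(abs(X[:,1]+.255)<.07)
for a,b in ((.052,.066),(.022,.034)):
    Y=X[m&(X[:,2]>a)&(X[:,2]<b)];r=cv2.minAreaRect((Y[:,:2]*1000).astype(np.float32));print(len(Y),np.median(Y[:,2]),r)
go(.5019,-.2553,.033,1.809)
E
```

```text
clock: 12.0
eef_pos: [0.5033, -0.2557, 0.0957]
tool_rot: [-0.119, 0.993, -0.0, 0.001]
ft_force: [0.1, -0.1, 0.2]
grip_width: 0.06
grasp_force: 0.0
2387 0.05852572864642652 ((501.8066711425781, -255.28060913085938), (40.27831268310547, 29.91193389892578), 13.952478408813477)
4603 0.028677737088007 ((502.2927551269531, -255.1815185546875), (92.9593505859375, 52.09306335449219), 13.589030265808105)
shift mm [ 1.967   1.2793 63.4207] tool y yaw 1.8098995477445754 j6 -0.7091065401514655
turn z 0.0008995477445754574
tilt fix (tool) [-0.0023  0.0027  0.    ]
```

```bash
python3 -m creep '[[[1,0.5,30],[0,0,0]],[[0,0,20],[0,0,0]],[[0,0,11],[0,0,0]],[[0,0,0],[0,0,0]],[[0,0,0],[0,0,0]]]'
python3 -m creep '[[[0,0,0],[0,0,0]],[[0,0,0],[0,0,0]],[[0,0,0],[0,0,0]],[[0,0,0],[0,0,0]]]' 15
python3 -m creep '[[[0,0,-10],[0,0,0]],[[0,0,-30],[0,0,0]],[[0,0,-40],[0,0,0]],[[0,0,-20],[0,0,0]],[[0,0,0],[0,0,0]],[[0,0,0],[0,0,0]]]'
```

```text
clock: 12.68
eef_pos: [0.5024, -0.2556, 0.0347]
tool_rot: [-0.119, 0.993, -0.001, 0.001]
ft_force: [-1.1, 0.7, -0.7]
grip_width: 0.06
grasp_force: 0.0
clock: 13.18
eef_pos: [0.502, -0.2555, 0.0343]
tool_rot: [-0.119, 0.993, -0.001, 0.001]
ft_force: [-0.9, -0.6, 5.4]
grip_width: 0.029
grasp_force: 60.2
clock: 13.92
eef_pos: [0.5002, -0.2544, 0.1318]
tool_rot: [-0.119, 0.993, 0.001, -0.001]
ft_force: [-0.1, -0.8, -4.6]
grip_width: 0.0292
grasp_force: 60.1
```

```bash
python3 -m creep '[[[0,0,-15],[0,0,0]],[[-33,45,0],[0,0,0]],[[-33,45,0],[0,0,0]],[[-33,45,0],[0,0,0]],[[-32,45,0],[0,0,0]],[[0,0,0],[0,0,0.155]],[[0,0,0],[0,0,0.155]],[[0,0,0],[0,0,0.155]],[[0,0,0],[0,0,0.155]],[[0,0,0],[0,0,0]],[[0,0,0],[0,0,0]]]'
python3 - <<'E'
from h import *
p=look('w9',dict(dowel_thick_tip=.048,dowel_thin_tip=.048,ring_wide_center=.032))
X=rib(p)
m=(abs(X[:,0]-.525)<.06)&(abs(X[:,1]+.0255)<.06)
for a,b in ((.0215,.027),(.038,.042)):
    Y=X[m&(X[:,2]>a)&(X[:,2]<b)];r=cv2.minAreaRect((Y[:,:2]*1000).astype(np.float32));print(len(Y),np.median(Y[:,2]),r,Y[:,:2].mean(0))
go(.525,-.0255,.1,1.191)
E
```

```text
clock: 15.3
eef_pos: [0.5859, -0.0491, 0.1482]
tool_rot: [0.188, 0.982, -0.0, -0.0]
ft_force: [-0.5, 0.3, -5.0]
grip_width: 0.0292
grasp_force: 60.6
tcp [ 0.5859 -0.0491  0.1482] t 15.3 cam [ 0.5148 -0.0204  0.2916] axis [ 0.2758 -0.1093 -0.955 ]
dowel_thick_tip 0.89 [318.7 167.5] [ 0.555  -0.0373  0.048 ] [ 0.5427 -0.0321  0.1224]
dowel_thin_tip 0.86 [318.   88.2] [ 0.4954 -0.0141  0.048 ] [ 0.4953 -0.014   0.0465]
ring_wide_center 0.87 [320.6 124.5] [ 0.5226 -0.0226  0.032 ] [ 0.5224 -0.0225  0.0399]
4510 0.024662704691805537 ((519.849609375, -22.27643585205078), (52.08711624145508, 80.49736785888672), 68.67931365966797) [ 0.5168 -0.021 ]
512 0.040177508022544356 ((524.9539794921875, -25.1795654296875), (24.14177131652832, 55.409507751464844), 83.4496841430664) [ 0.5247 -0.0249]
shift mm [65.3283 -0.6208 48.3076] tool y yaw 1.190781811115963 j6 0.2963051569822321
turn z -0.00021818888403712933
tilt fix (tool) [-0.     -0.0001  0.    ]
```

View pics/w9.png

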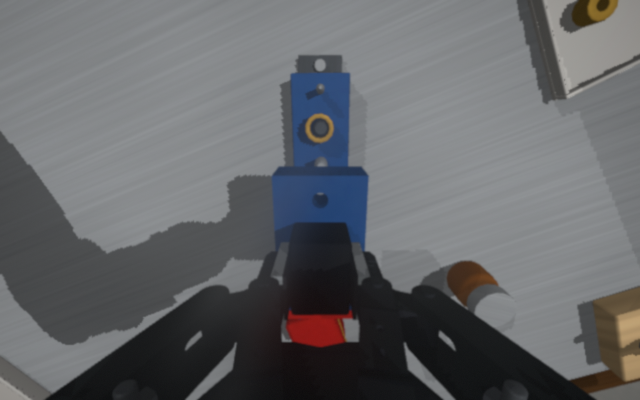

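Lower centre (0.525,-0.025), yaw -0.372; thin dowel (318,88), ring (320,127), held plate right behind. Hover above the dowels.

```bash
python3 -m creep '[[[33,0,0],[0,0,-0.008]],[[32,0,0],[0,0,0]],[[0,0,30],[0,0,0]],[[0,0,28],[0,0,0]],[[0,0,0],[0,0,0]],[[0,0,0],[0,0,0]],[[0,0,0],[0,0,0]]]'
python3 - <<'E'
from h import *
go(.5251,-.0250,.0583,1.199)
p=cam('wrist');X=rib(p);o=p['obs']
m=(abs(X[:,0]-.525)<.06)&(abs(X[:,1]+.025)<.06)
z=o['eef_pos'][2]
Y=X[m&(abs(X[:,2]-(z-.0063))<.004)];r=cv2.minAreaRect((Y[:,:2]*1000).astype(np.float32));print(len(Y),np.median(Y[:,2])-z,r)
A=np.c_[Y[:,:2]-[.525,-.025],np.ones(len(Y))];print('slopes',np.linalg.lstsq(A,Y[:,2],rcond=None)[0])
E
```

```text
clock: 16.38
eef_pos: [0.5268, -0.0254, 0.0918]
tool_rot: [0.185, 0.983, 0.0, 0.001]
ft_force: [0.7, 0.5, -4.2]
grip_width: 0.0288
grasp_force: 60.5
shift mm [ 1.8543 -0.3301 33.4742] tool y yaw 1.1979808221456063 j6 0.3247162566577254
turn z -0.0010191778543937602
tilt fix (tool) [ 0.0009  0.0028 -0.    ]
5477 -0.005624225113361581 ((526.8408813476562, -25.035293579101562), (52.18495559692383, 92.65325164794922), 68.63142395019531)
slopes [ 0.0082 -0.0056  0.0864]
```

```bash
python3 -m creep '[[[1.7,-0.2,0],[0,0,0]],[[0,0,4],[0,0,0]],[[0,0,4],[0,0,0]],[[0,0,4],[0,0,0]],[[0,0,4],[0,0,0]],[[0,0,0],[0,0,0]]]'
python3 -c "
from h import *
go(.5251,-.0250,.0583,1.199);print(bot.get_obs()['ft_torque'])"
```

```text
clock: 17.18
eef_pos: [0.524, -0.0247, 0.0739]
tool_rot: [0.185, 0.983, 0.0, -0.0]
ft_force: [0.7, -0.0, -4.8]
grip_width: 0.0287
grasp_force: 60.7
shift mm [-1.1654  0.1533 15.6343] tool y yaw 1.1980595762906607 j6 0.3254879892051803
turn z -0.0009404237093393331
tilt fix (tool) [ 0.0001 -0.0002  0.    ]
[ 0.0533 -0.2029  0.0238]
```

```bash
python3 -m creep '[[[-0.8,0,3],[0,0,0]],[[0,0,3],[0,0,0]],[[0,0,3],[0,0,0]],[[0,0,3],[0,0,0]],[[0,0,2],[0,0,0]],[[0,0,0],[0,0,0]]]'
```

```text
clock: 17.92
eef_pos: [0.5245, -0.0251, 0.0601]
tool_rot: [0.185, 0.983, -0.0, -0.0]
ft_force: [0.2, 0.1, -4.4]
grip_width: 0.0287
grasp_force: 60.7
```

```bash
python3 -m creep '[[[0,0,1],[0,0,0]],[[0,0,1],[0,0,0]],[[0,0,0.5],[0,0,0]],[[0,0,0],[0,0,0]],[[0,0,0],[0,0,0]]]'
```

```text
clock: 18.55
eef_pos: [0.5247, -0.0251, 0.0582]
tool_rot: [0.185, 0.983, 0.0, 0.0]
ft_force: [-2.1, -0.5, 2.1]
grip_width: 0.029
grasp_force: 61.3
```

```bash
python3 -m creep '[[[0,0,0.8],[0,0,0]],[[0,0,0.8],[0,0,0]],[[0,0,0],[0,0,0]],[[0,0,0],[0,0,0]],[[0,0,0],[0,0,0]]]'
```

```text
clock: 19.18
eef_pos: [0.5247, -0.0252, 0.0582]
tool_rot: [0.185, 0.983, 0.0, 0.001]
ft_force: [-4.9, 0.3, 11.9]
grip_width: 0.0293
grasp_force: 62.8
```

```bash
python3 - <<'E'
from h import *
p=cam('wrist');X=rib(p)
m=(abs(X[:,0]-.525)<.06)&(abs(X[:,1]+.025)<.06)&(abs(X[:,2]-.052)<.004)
Y=X[m];print(len(Y),np.median(Y[:,2]),cv2.minAreaRect((Y[:,:2]*1000).astype(np.float32)))
A=np.c_[Y[:,:2]-[.525,-.025],np.ones(len(Y))];print('slopes',np.linalg.lstsq(A,Y[:,2],rcond=None)[0])
o=bot.get_obs();print(o['ft_force'],o['grasp_force'],o['eef_pos'])
E
```

```text
5507 0.052649916185367795 ((524.7015991210938, -24.794597625732422), (52.15288162231445, 92.74217224121094), 68.82653045654297)
slopes [ 0.0072 -0.003   0.0528]
[-6.4934 -0.9131 12.3583] 62.84721493721008 [ 0.5247 -0.0251  0.0582]
```

Plate top is at 52 mm, so the mould is closed, level, aligned and pressed. Handing in.

```bash
python3 -c "
from workcell import workorder
print(workorder.job_done())"
```

```text
the job is handed in; nothing more can be done
None
```

I handed the job in at about 19 s: the wide ring is flat on the core, and the upper half is fully closed on both dowels, still gripped and pressed with about 16 N including its weight. The narrow ring was left in the tray. No verdict came back.

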